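# Two turns of the hand mill

## Task

Push the hand mill's drawer fully home first. Then take the knob of the crank on top and turn it clockwise (seen from above): it swings loosely through some slack, and from the point where you feel the steady load come on, give it exactly two full turns, no more and no less, and let go. Hold it lightly and turn it smoothly, without squeezing hard or wrenching; leave the drawer shut, and do not disturb the mug, the garlic and the lime.

Things in the scene. Friction and masses are not known exactly. Their poses are not given: they have to be found in the camera images.
- mill: Hand mill fixed to the worktop: wooden base 164 (along x) x132 mm, 72 mm high, with a drawer in its front; on it a steel column 94 mm wide at the foot and 72 to 82 mm wide above, up to 147 mm, and the crank on top. Origin: on the underside, right below the crank's axis, 98 mm behind the base's front face and 66 mm before its back. Its z is up; the drawer faces its -x.
- crank_axis (a point): Point on the crank's vertical axis, 180 mm above the worktop. Turned clockwise from above, the crank first runs loose (about 0.3 N at the knob) through 0.6 to 4.8 rad, different each time and not visible; then it picks up the mechanism inside and takes a steady 5 to 10 N at the knob. It has no stop, stays where left; turned back, it opens the slack again.
- crank_knob (a point): Middle of the crank's upright dark wooden knob, 55 mm from the axis, 180 mm above the worktop, in any direction at the start. The knob is 25 mm in diameter, stands from 156 to 204 mm and spins freely on its pin, so the hand may keep its direction all the way round. The flat steel crank arm (14 mm wide) has its top at 154 mm; the nut on the axis reaches 161 mm.
- drawer (a joint): Drawer of the mill, in m: 0 fully home, grows as it comes out towards the mill's -x; starts 25 to 45 mm open. Slides with about 2 N of friction and meets a firm stop at 0.
- drawer_pull (a point): Front end of the drawer's round steel pull knob (22 mm in diameter, 24 mm long, level, along the mill's x), 35 mm above the worktop; it lies 122 mm from the mill's origin towards its -x when the drawer is home. The drawer's wooden front is 94 mm wide, from 8 to 62 mm high; its face is 24 mm behind this point.
- feed (a joint): Slow worm wheel sealed inside the mill, in rad: 0 at the start, +0.00063 per full turn of the crank under load, unchanged in the slack. It has no dial and its movement is far smaller than the reading noise, so it cannot be read: count the turns.
- mug: White mug, 82x114 mm, 91 mm high, a bystander. Origin: centre of its underside.
- garlic: Garlic bulb, about 54 mm, a bystander. Origin: centre of its underside.
- lime: Green lime, about 50 mm, a bystander behind the mill. Origin: centre of its underside.

How it is judged (in metres and radians):
On the way, in this order (a step that is already met when the one before it is completed fails the run):
1. the drawer is fully home (within 4 mm) before the mill is cranked under load (value of joint drawer below 0.004 m and value of joint feed below 3.14159e-05 rad), for 0.2 s.
2. the mill has been cranked one turn under load with the drawer home (value of joint drawer below 0.004 m and value of joint feed above 0.000628318 rad), for 0.02 s.
At the end, for the whole second after the job is handed in: The mill has been cranked two full turns under load, to within 0.4 rad (23 degrees) of crank angle either way, and stays so; the drawer is home within 4 mm (value of joint drawer below 0.004 m and value of joint feed between 0.00121664 and 0.00129664 rad); the robot touches nothing.
It fails at once if the mill is cranked more than 0.4 rad past two turns under load (value of joint feed above 0.00129664 rad).
It fails at once if the knob is squeezed hard or the mill wrenched: more than 90 N in all between the fingers (both pads added up) and the mill (contact force between the fingers and mill above 90 N).
It fails at once if the mug is moved more than 30 mm (distance of mug from where it was at the start of the episode above 0.03 m).
It fails at once if the garlic is moved more than 30 mm (distance of garlic from where it was at the start of the episode above 0.03 m).
It fails at once if the lime is moved more than 30 mm (distance of lime from where it was at the start of the episode above 0.03 m).
It also fails if it takes over 72 s, if anything falls off the work surface, if the arm or the gripper's body presses on something with over 40 N, if the wrist force passes 120 N, or if a joint passes its speed limit or range.

## Robot

A 7-joint arm with a two-finger parallel gripper is mounted at the origin on a cart in front of the work surface, level with it; the furniture and walls round the work are solid. World frame = base frame: x ahead of the robot, y to its left, z up, the work surface at z = 0. Lengths are in m, angles in degrees, forces in N, time in s.
With the tool pointing down it reaches from about 0.425 to 0.825 m from the base axis. Payload 3.6 kg.
Tool frame: the origin (TCP) lies between the finger pads; the fingertips stand 22 mm ahead of it and the grasp point (between the pads) lies 3 mm ahead of it; z points along the fingers, x is the direction in which the jaws open and shut, and the axes are right-handed (so a half turn about z gives the same grasp; the last joint's range is limited). The gripper opens to 93 mm and grips with 3 to 60 N. Pads are 15 mm wide; open, the fingers measure 128 mm over their backs; the gripper's body (75 mm by 188 mm) begins 65 mm behind the grasp point.
Start: joints at [64.085, 35.231, -0.722, 81.555, 0.464, 63.22, -2.315], TCP at [0.268, -0.592, 0.241] pointing down, gripper open.
Joint ranges: [-178.69, 178.69], [-17.37, 117.87], [-77.05, 75.6], [15.02, 138.74], [-78.02, 258.01], [0.78, 113.62], [-162.83, 162.83]. Speed limits (degrees/s): [159.86, 159.86, 180, 180, 180, 180, 180].

## Interface

Orientations are given as [roll, pitch, yaw] about the fixed x, y, z axes, in that order (R = Rz(yaw) Ry(pitch) Rx(roll)).
In Python, from bench import bot gives the robot as it stands.
- The arm moves only by the tool move_arm, never from a script. Its argument "deltas" is a list of rows, each a list of 3 entries, a list of its own where there are three numbers: the closure in counts, from 0 (fully open) to 255 (shut), then the shift along the tool's x, y, z in cm, then the turn, a rotation vector about the tool's x, y, z in degrees. In form: [[hand, [tx, ty, tz], [ax, ay, az]], ...]. A call has 1 to 10 rows; each row is the pose to reach, as a shift and turn from the pose commanded when the call began, along the tool's axes at that moment; what a row does not reach only later rows make up. A row lasts 1/10 s, in which the tool goes at most 50 mm and 8.59 degrees, less where a joint would pass 70% of its speed; a pose out of reach is approached as far as the arm can. A call with a gripper value outside its range is refused whole. The fingers move at their own pace and stop on an object; the grip force is fixed at half the most. Time passes only in rows, so rows that repeat a pose let the fingers close. It gives the time, the measured TCP pose, the force and the opening at its end, in the units of the state.
- bot.get_obs(): the state, without advancing time (a new reading comes with each control period).
- bot.read_camera(name): name is "scene" or "top" or "wrist"; returns a dict with "img" (480x640x3 uint8, blue, green, red), "vertical_fov" (degrees; the focal length in pixels is half the picture's height over the tangent of half this angle, whatever the lens; pixels are square), "cx", "cy" (the principal point, pixels), "origin" and "orientation" of the camera in the world; the wrist camera has in their place "mount" (4x4, takes a point from camera to tool coordinates, whose origin is the TCP and whose axes are the tool frame's). Camera axes: x right, y down, z forward; pixel columns grow to the right and rows downward; lengths in m; the calibration is good to about 2 mm. A picture is of the moment at which its call begins: read the wrist's pose just before it. There is no depth.
- bot.job_done(): hands the job in, once; it reports no verdict.
The state is a dict: "t": time; "qpos": joint angles; "dq": joint speeds; "joint_efforts": joint torques, N m; "position": TCP position; "tcp_rot": TCP orientation; "wrist_force": force on the tool from outside, world axes, zero at the start; "wrist_torque": the same for the moment, N m; "opening": opening from 0.0 (shut) to 1.0 (fully open).
Only numpy, scipy, OpenCV 4.12 (cv2) and the standard library are available. Lean on these libraries where they do the work, as an engineer would, in place of code of your own. Each camera call takes 0.05 s, during which the arm holds its last target.

## Working session

There is one attempt and no reset: what is moved stays moved. The work goes in short steps, Python scripts to look and compute and a tool call to move; the robot and the scene stay as the last step left them, time stands still between calls to the robot, and variables do not carry over. Pictures are saved under pics/ and viewed, and the job is handed in when it is done.

Besides the shell and the picture viewer there is one more tool, called after "Request:" as name(argument=value, ...) on one line, values as JSON. move_arm: Moves the arm, as the interface text tells. Its arguments: {"type":"object","properties":{"deltas":{"type":"array"}},"required":["deltas"]}

```bash
mkdir -p pics; ls; python3 - <<'E'
from bench import bot
import cv2
o=bot.get_obs()
for k,v in o.items(): print(k,v)
for n in ["scene","top","wrist"]:
    c=bot.read_camera(n); cv2.imwrite(f"pics/{n}0.png",c["img"])
    print(n,{k:v for k,v in c.items() if k!="img"})
E
```

```text
pics
t 0.0
qpos [64.08554242 35.28738138 -0.72356918 81.64227094  0.46427235 63.21886085
 -2.31500758]
dq [-0.03179567  0.02938625  0.01166756  0.0206982  -0.00024195 -0.02084662
 -0.01276479]
joint_efforts [ 1.06546464e-03 -4.58927894e+01  2.09433725e-01 -1.65741849e+01
 -6.10925350e-02  2.05446244e-02  2.41429698e-04]
position [ 0.2681836  -0.591277    0.23949675]
tcp_rot [ 1.79998161e+02  1.45628979e-01 -6.55996629e+01]
wrist_force [0.54856299 0.23806693 0.26179026]
wrist_torque [ 0.00182177 -0.02116585 -0.00394955]
opening 1.0005226617931229
scene {'vertical_fov': 44.8117296487864, 'cx': 317.29099946396224, 'cy': 236.2793776220167, 'origin': array([0.08841665, 0.80818434, 0.85057709]), 'orientation': array([-125.5397496 ,   -0.691385  , -150.86032887])}
top {'vertical_fov': 54.41060545382397, 'cx': 319.52143249120536, 'cy': 239.09272912327398, 'origin': array([ 0.17128735, -0.04681368,  1.05844975]), 'orientation': array([-1.54116145e+02, -3.89975802e-02, -9.97521121e+01])}
wrist {'vertical_fov': 63.18219633973157, 'cx': 317.3993128702487, 'cy': 241.56450826552876, 'mount': array([[ 9.99999208e-01, -1.22863708e-03,  2.71391045e-04,
         1.70409553e-04],
       [ 1.11227186e-03,  9.64012513e-01,  2.65854541e-01,
        -7.43336291e-02],
       [-5.88263111e-04, -2.65854029e-01,  9.64013117e-01,
        -1.42702581e-01],
       [ 0.00000000e+00,  0.00000000e+00,  0.00000000e+00,
         1.00000000e+00]])}
```

View pics/scene0.png

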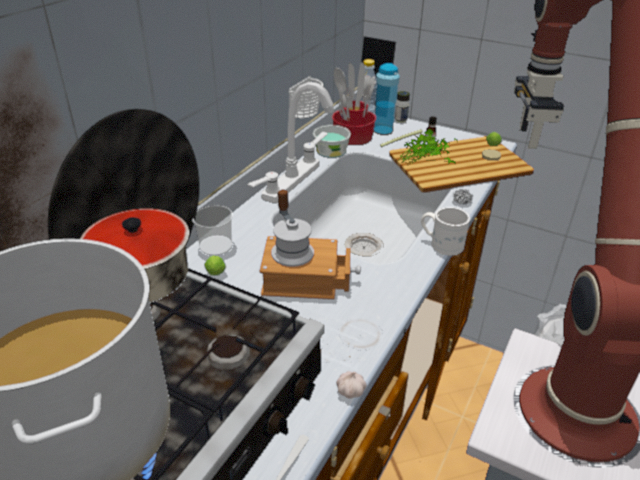

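View pics/top0.png

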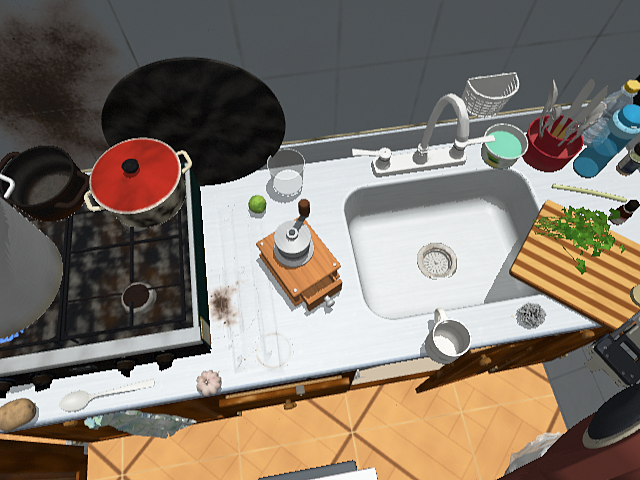

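View pics/wrist0.png

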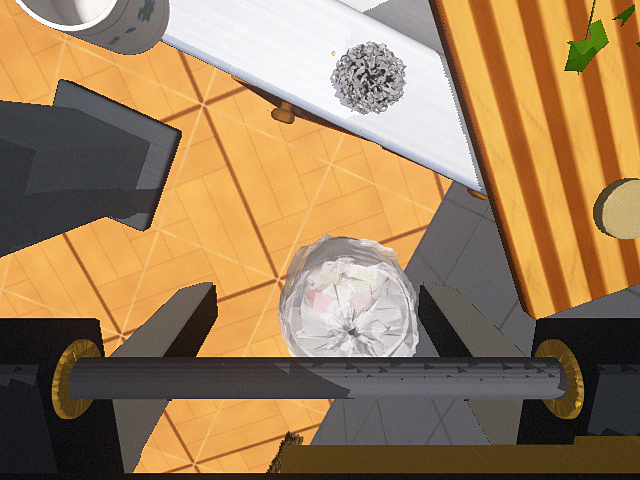

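The top view shows the mill near (300,260), its crank knob at (303,208) and the drawer pull at (328,303). The mug is at (448,340), the garlic at (209,382) and the lime at (258,204). I'll zoom in next.

```bash
cat > h.py <<'E'
import numpy as np, cv2
from scipy.spatial.transform import Rotation as R
def rot(rpy): return R.from_euler('xyz',rpy,degrees=True).as_matrix()
def cam(c,o=None):
    f=240/np.tan(np.radians(c["vertical_fov"]/2))
    if "mount" in c:
        T=np.eye(4);T[:3,:3]=rot(o["tcp_rot"]);T[:3,3]=o["position"];T=T@c["mount"];Rm,p=T[:3,:3],T[:3,3]
    else: Rm,p=rot(c["orientation"]),np.array(c["origin"])
    return f,c["cx"],c["cy"],Rm,p
def ray(C,u,v):
    f,cx,cy,Rm,p=C; d=Rm@np.array([(u-cx)/f,(v-cy)/f,1]); return p,d/np.linalg.norm(d)
def plane(C,u,v,z):
    p,d=ray(C,u,v); return p+d*(z-p[2])/d[2]
def proj(C,P):
    f,cx,cy,Rm,p=C; q=Rm.T@(np.asarray(P)-p); return np.array([f*q[0]/q[2]+cx,f*q[1]/q[2]+cy])
def tri(C1,a,C2,b):
    p1,d1=ray(C1,*a);p2,d2=ray(C2,*b)
    A=np.stack([d1,-d2],1);s=np.linalg.lstsq(A,p2-p1,rcond=None)[0]
    q1=p1+d1*s[0];q2=p2+d2*s[1];return (q1+q2)/2,np.linalg.norm(q1-q2)
E
python3 - <<'E'
import cv2
a=cv2.imread("pics/top0.png")[180:330,230:380];b=cv2.imread("pics/scene0.png")[180:310,240:380]
cv2.imwrite("pics/tc.png",cv2.resize(a,None,fx=4,fy=4,interpolation=cv2.INTER_CUBIC))
cv2.imwrite("pics/sc.png",cv2.resize(b,None,fx=4,fy=4,interpolation=cv2.INTER_CUBIC))
E
```

```text
(no output)
```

View pics/tc.png

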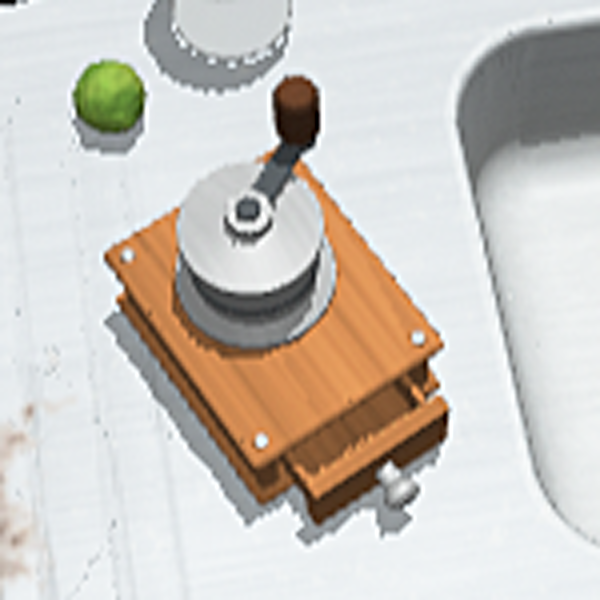

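View pics/sc.png

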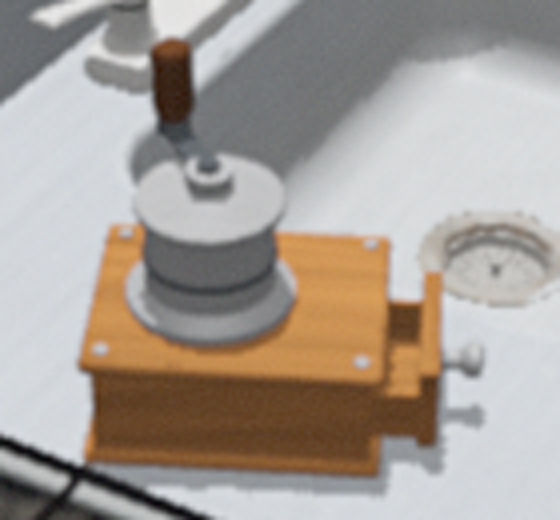

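```bash
python3 - <<'E'
from bench import bot
from h import *
T=cam(bot.read_camera("top"));S=cam(bot.read_camera("scene"))
t=lambda x,y:(230+x/4-.4,180+y/4-.4); s=lambda x,y:(240+x/4-.4,180+y/4-.4)
for n,a,b,z in [("nut",(248,208),(208,163),.161),("cap",(297,86),(172,46),.204),("pull",(406,490),(477,360),.035),
  ("screwL",(127,256),(100,349),.072),("screwB",(261,441),(362,362),.072),("screwR",(418,338),(371,244),.072)]:
    print(n,plane(T,*t(*a),z).round(4),plane(S,*s(*b),z).round(4),[x.round(4) if hasattr(x,'round') else x for x in tri(T,t(*a),S,s(*b))])
for n,a in [("L",(107,257)),("B",(256,466)),("R",(442,346))]: print(n,plane(T,*t(*a),.072).round(4))
for n,p in [("garlic",(209,382)),("lime",(258,204)),("mug",(448,345))]: print(n,plane(T,*p,.025).round(3))
print(plane(T,300,155,.0),plane(T,288,175,.0)); print(bot.get_obs()["t"])
E
```

```text
nut [ 0.6282 -0.065   0.161 ] [ 0.6266 -0.0625  0.161 ] [array([ 0.6287, -0.0651,  0.1591]), np.float64(0.001)]
cap [ 0.6735 -0.1001  0.204 ] [ 0.6677 -0.0943  0.204 ] [array([ 0.6736, -0.1006,  0.2002]), np.float64(0.0039)]
pull [ 0.4983 -0.1306  0.035 ] [ 0.4931 -0.1286  0.035 ] [array([ 0.4965, -0.131 ,  0.0332]), np.float64(0.0046)]
screwL [0.6544 0.0074 0.072 ] [0.6537 0.0064 0.072 ] [array([0.6535, 0.0073, 0.0729]), np.float64(0.0007)]
screwB [ 0.5282 -0.053   0.072 ] [ 0.5271 -0.0539  0.072 ] [array([ 0.5272, -0.0531,  0.0729]), np.float64(0.0012)]
screwR [ 0.5746 -0.1507  0.072 ] [ 0.573  -0.1509  0.072 ] [array([ 0.5737, -0.1507,  0.0723]), np.float64(0.0014)]
L [0.6557 0.019  0.072 ]
B [ 0.5142 -0.0481  0.072 ]
R [ 0.5674 -0.1633  0.072 ]
garlic [0.37  0.158 0.025]
lime [0.79  0.005 0.025]
mug [ 0.36  -0.369  0.025]
[ 0.94078946 -0.12510829  0.        ] [ 0.88125038 -0.08322507  0.        ]
0.25
```

Mill yaw is about 25.3°, with its axis near (0.628, −0.064). The knob starts at world angle about −38°. The pull front is near (0.497, −0.131), so the drawer is about 25–28 mm open. The tool's −y already points along the push direction. I'll move to in front of the drawer with the fingers shut.

Request:
move_arm(deltas=[[0,[-1.6,-1.8,0],[0,0,0]],[100,[-4,-4.5,0],[0,0,0]],[255,[-7,-7.7,0],[0,0,0]],[255,[-10,-11,0],[0,0,0]],[255,[-13,-14.4,0],[0,0,0]],[255,[-16,-17.7,0],[0,0,0]],[255,[-19,-21,0],[0,0,0]],[255,[-22,-24.3,0],[0,0,0]],[255,[-25,-27.6,0],[0,0,0]],[255,[-27,-29.8,0],[0,0,0]]])

```text
t: 1.25
position: [0.4296, -0.2193, 0.2409]
tcp_rot: [-179.9, 0.0, -65.4]
wrist_force: [-0.2, 0.2, -0.3]
opening: 0.274
```

Request:
move_arm(deltas=[[255,[-2,-2.2,0],[0,0,0]],[255,[-4,-4.5,0],[0,0,0]],[255,[-5.5,-6.1,0],[0,0,0]],[255,[-5.5,-6.1,3],[0,0,0]],[255,[-5.5,-6.1,6],[0,0,0]],[255,[-5.5,-6.1,9],[0,0,0]],[255,[-5.5,-6.1,12],[0,0,0]],[255,[-5.5,-6.1,12],[0,0,0]]])

```text
t: 2.05
position: [0.4586, -0.1469, 0.1177]
tcp_rot: [179.6, 0.3, -65.6]
wrist_force: [-0.4, 0.3, 0.8]
opening: 0.007
```

```bash
python3 - <<'E'
from bench import bot
from h import *
o=bot.get_obs(); print(o["t"],o["position"],o["tcp_rot"],o["wrist_force"],o["opening"])
for n in ["wrist","scene"]:
    c=bot.read_camera(n); cv2.imwrite(f"pics/{n}1.png",c["img"])
m=np.radians(25.3);ax=np.array([.628,-.0643])
d=o["position"][:2]-ax; print("mill frame",d@[np.cos(m),np.sin(m)],d@[-np.sin(m),np.cos(m)])
E
```

```text
2.05 [ 0.45862336 -0.14690989  0.11774848] [179.64541401   0.30125757 -65.58739289] [-0.44024028  0.25926854  0.75045194] 0.0070416012760749075
mill frame -0.188434455424112 -0.002301720406367766
```

View pics/wrist1.png

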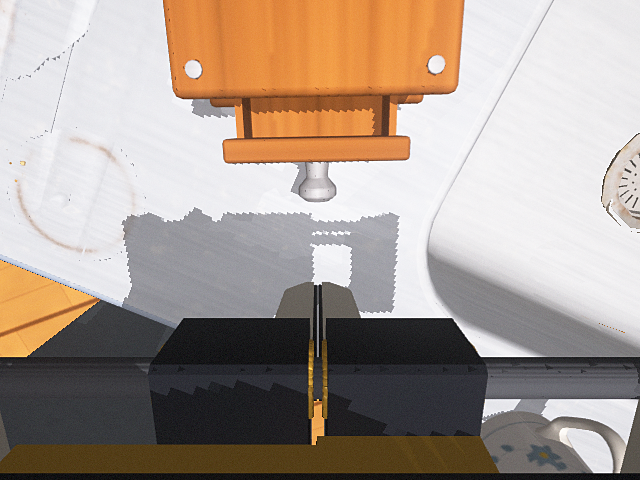

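View pics/scene1.png

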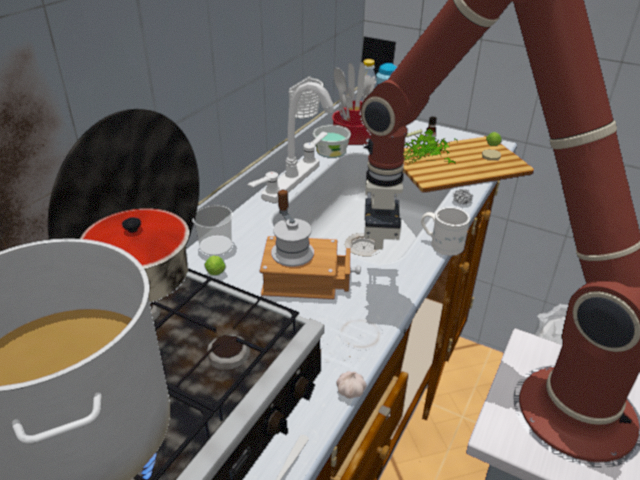

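The wrist view shows the fingertips at column 318, in line with the pull knob at (318,185). I'll descend, then push in along tool −y.

Request:
move_arm(deltas=[[255,[0,0,2.5],[0,0,0]],[255,[0,0,5],[0,0,0]],[255,[0,0,7.5],[0,0,0]],[255,[0,-1,7.5],[0,0,0]],[255,[0,-2,7.5],[0,0,0]],[255,[0,-2.6,7.5],[0,0,0]],[255,[0,-3.2,7.5],[0,0,0]],[255,[0,-3.8,7.5],[0,0,0]],[255,[0,-4.2,7.5],[0,0,0]]])

```text
t: 3.05
position: [0.5, -0.1303, 0.0463]
tcp_rot: [-180.0, -0.0, -65.6]
wrist_force: [-2.3, -0.9, 2.1]
opening: 0.004
```

Request:
move_arm(deltas=[[255,[0,-0.3,0],[0,0,0]],[255,[0,-0.6,0],[0,0,0]]])

```text
t: 3.25
position: [0.5048, -0.1278, 0.0457]
tcp_rot: [180.0, 0.0, -65.6]
wrist_force: [-2.0, 0.2, 1.5]
opening: 0.005
```

Request:
move_arm(deltas=[[255,[0,-0.2,0],[0,0,0]],[255,[0,-0.4,0],[0,0,0]]])

```text
t: 3.45
position: [0.5084, -0.1261, 0.0456]
tcp_rot: [180.0, 0.0, -65.6]
wrist_force: [-2.0, -1.6, 2.1]
opening: 0.005
```

Request:
move_arm(deltas=[[255,[0,-0.15,0],[0,0,0]],[255,[0,-0.3,0],[0,0,0]]])

```text
t: 3.65
position: [0.5112, -0.1248, 0.0456]
tcp_rot: [180.0, 0.0, -65.6]
wrist_force: [-1.5, -1.0, 0.6]
opening: 0.008
```

Request:
move_arm(deltas=[[255,[0,-0.15,0],[0,0,0]],[255,[0,-0.3,0],[0,0,0]]])

```text
t: 3.85
position: [0.5115, -0.1246, 0.0455]
tcp_rot: [179.7, 0.1, -65.6]
wrist_force: [-6.0, -2.8, 5.6]
opening: 0.006
```

Request:
move_arm(deltas=[[255,[0,-0.15,0],[0,0,0]],[255,[0,-0.15,0],[0,0,0]],[255,[0,-0.15,0],[0,0,0]]])

```text
t: 4.15
position: [0.5115, -0.1246, 0.0454]
tcp_rot: [179.6, 0.1, -65.7]
wrist_force: [-7.0, -2.7, 6.1]
opening: 0.01
```

```bash
python3 - <<'E'
from bench import bot
from h import *
o=bot.get_obs(); print(o["t"],o["position"],o["wrist_force"])
for n in ["wrist","scene"]:
    c=bot.read_camera(n); cv2.imwrite(f"pics/{n}2.png",c["img"])
E
```

```text
4.15 [ 0.51152826 -0.12458316  0.04544757] [-7.04797145 -2.66068991  6.06651275]
```

View pics/wrist2.png

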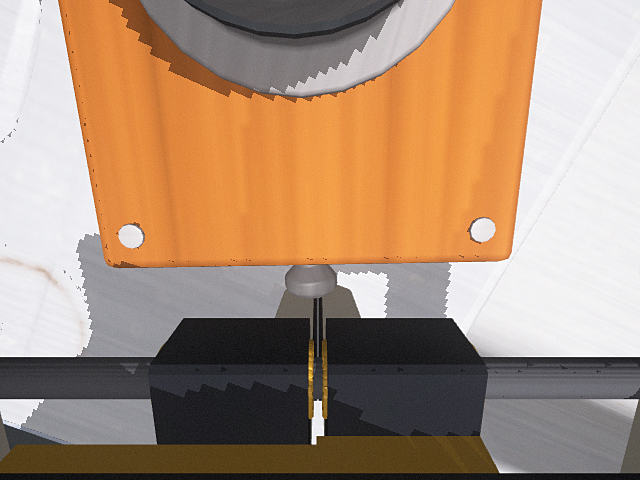

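The drawer front is flush and out of sight under the base edge, the pull is at (311,280), and the push has met a firm stop. I'll back off, raise, open the gripper and go above the knob.

Request:
move_arm(deltas=[[255,[0,1,0],[0,0,0]],[255,[0,4,0],[0,0,0]],[255,[0,4,-4],[0,0,0]],[255,[0,4,-8.5],[0,0,0]],[200,[0,4,-13],[0,0,0]],[100,[0,4,-17.5],[0,0,0]],[0,[0,4,-21.5],[0,0,0]],[0,[0,1,-21.5],[0,0,0]],[0,[1,-3,-21.5],[0,0,0]],[0,[2,-6,-21.5],[0,0,0]]])

```text
t: 5.25
position: [0.5813, -0.1146, 0.2617]
tcp_rot: [-179.7, -0.1, -65.5]
wrist_force: [-0.0, -0.0, -0.2]
opening: 0.473
```

```bash
python3 - <<'E'
from bench import bot
from h import *
o=bot.get_obs(); print(o["t"],o["position"],o["tcp_rot"],o["wrist_force"],o["opening"])
c=bot.read_camera("wrist"); cv2.imwrite("pics/wrist3.png",c["img"])
c=bot.read_camera("scene"); cv2.imwrite("pics/scene3.png",c["img"])
E
```

```text
5.25 [ 0.58128587 -0.11457856  0.26172879] [-1.79670957e+02 -6.62127902e-02 -6.54679605e+01] [-0.03364674 -0.01816183 -0.21888428] 0.4733745861853639
```

View pics/wrist3.png

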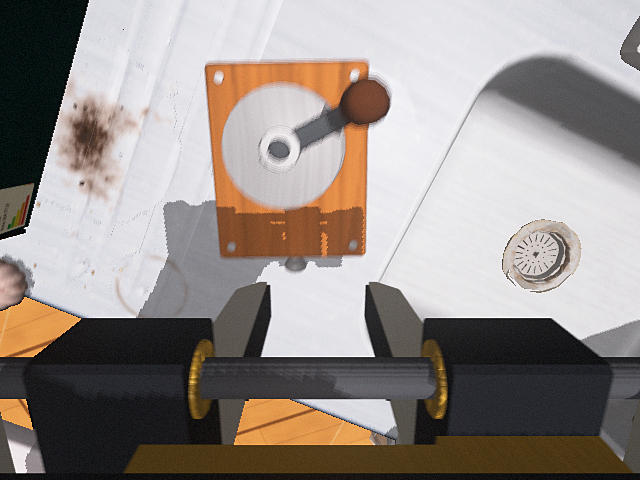

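View pics/scene3.png

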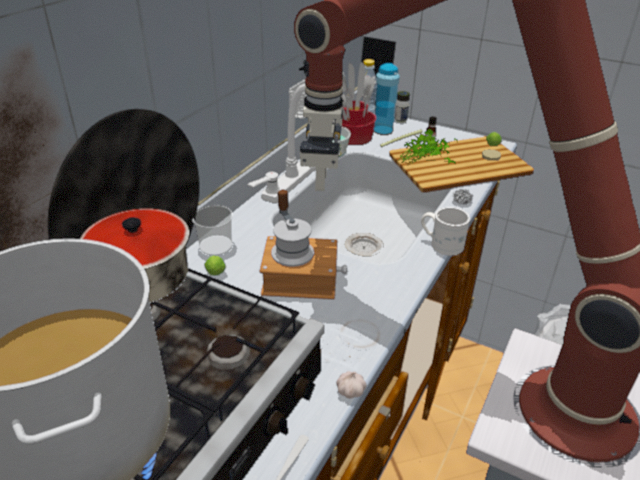

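The drawer is shut: the pull sits close to the base at (345,268) in the scene view. In the wrist view the nut is at (280,149) and the knob cap at (366,101).

```bash
python3 - <<'E'
from bench import bot
from h import *
o=bot.get_obs(); print(o["t"],o["position"],o["tcp_rot"],o["opening"])
c=bot.read_camera("wrist");C=cam(c,o);cv2.imwrite("pics/w4.png",c["img"])
g=cv2.resize(c["img"][40:280,180:420],None,fx=2.5,fy=2.5);cv2.imwrite("pics/w4c.png",g)
hsv=cv2.cvtColor(c["img"],cv2.COLOR_BGR2HSV)
m=((hsv[...,0]<12)&(hsv[...,1]>130)&(hsv[...,2]<130)).astype(np.uint8);m[:, :300]=0;m[:,420:]=0;m[170:]=0;m=cv2.morphologyEx(m,cv2.MORPH_OPEN,np.ones((5,5)))
n,l,s,ce=cv2.connectedComponentsWithStats(m);print(s,ce)
E
```

```text
5.35 [ 0.58270579 -0.11400703  0.26022834] [-1.79652532e+02 -2.27760160e-02 -6.53664968e+01] 0.5579083557085692
[[     0      0    640    480 306354]
 [   349     89     31     37    846]] [[319.37632934 239.86682727]
 [364.28368794 106.6643026 ]]
```

View pics/w4c.png

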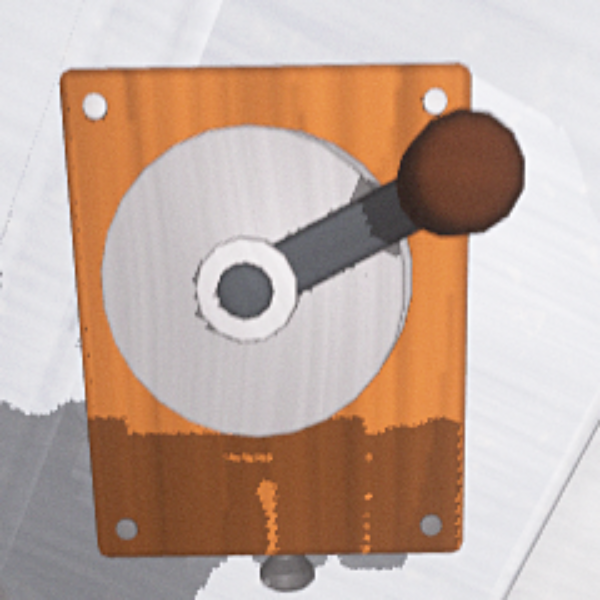

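```bash
python3 - <<'E'
from bench import bot
from h import *
o=bot.get_obs(); print(o["t"],o["position"],o["tcp_rot"])
c=bot.read_camera("wrist")
o["position"]=np.array([0.58270579,-0.11400703,0.26022834]);
for rr in ([-179.65,-.02,-65.37],[180,0,-65.6]):
    o["tcp_rot"]=rr;C=cam(c,o)
    k=plane(C,364.6,108.6,.204);n=plane(C,278.4,156.2,.161);n0=plane(C,246/2.5+180-.3,156,.161)
    d=(k-n)[:2];print(k,n,np.hypot(*d),np.degrees(np.arctan2(d[1],d[0])))
    for q in [(93,106),(434,101),(431,525),(126,529)]: print(plane(C,180+q[0]/2.5-.3,40+q[1]/2.5-.3,.072))
E
```

```text
5.4 [ 0.58017099 -0.11505981  0.26004175] [-1.79857052e+02  2.05068376e-02 -6.54527551e+01]
[ 0.6709947  -0.09904825  0.204     ] [ 0.62926825 -0.06696668  0.161     ] 0.05263387233895232 -37.55504593573382
[0.65440594 0.00591107 0.072     ]
[ 0.7006645  -0.09170277  0.072     ]
[ 0.57449432 -0.15188606  0.072     ]
[ 0.52829535 -0.0542972   0.072     ]
[ 0.67067722 -0.09948435  0.204     ] [ 0.62892218 -0.06739773  0.161     ] 0.05265961366974321 -37.54043410011465
[0.65380391 0.00502656 0.072     ]
[ 0.6995702  -0.09257275  0.072     ]
[ 0.57323696 -0.15229582  0.072     ]
[ 0.52739466 -0.05447836  0.072     ]
```

Request:
move_arm(deltas=[[0,[1.2,-4.5,0],[0,0,0]],[0,[2.4,-8,0],[0,0,0]],[0,[2.4,-9.3,0],[0,0,0]],[0,[2.4,-9.3,0],[0,0,0]],[0,[2.4,-9.3,0],[0,0,0]]])

```text
t: 5.95
position: [0.6717, -0.1006, 0.2606]
tcp_rot: [179.9, 0.0, -65.6]
wrist_force: [-0.6, -0.1, 0.1]
opening: 0.999
```

```bash
python3 - <<'E'
from bench import bot
from h import *
for i in range(3):
    o=bot.get_obs(); print(o["t"],o["position"],o["tcp_rot"],o["wrist_force"],o["opening"])
    c=bot.read_camera("wrist")
cv2.imwrite("pics/w5.png",c["img"])
c=bot.read_camera("top");cv2.imwrite("pics/t5.png",c["img"])
E
```

```text
5.95 [ 0.67165883 -0.10057821  0.26060792] [ 1.79933367e+02  7.22102886e-03 -6.56355275e+01] [-0.61745701 -0.07991336  0.06605544] 0.9991496466724256
6.0 [ 0.67151222 -0.10095405  0.26090841] [ 1.79939745e+02 -1.44168397e-02 -6.56681185e+01] [ 0.22240271 -0.43557023  0.40274445] 0.9943770591496414
6.05 [ 0.67159132 -0.1010063   0.26116514] [ 1.79963431e+02 -2.43975129e-02 -6.56773790e+01] [-0.18090714  0.00776216 -0.14731483] 0.9983452838524204
```

View pics/w5.png

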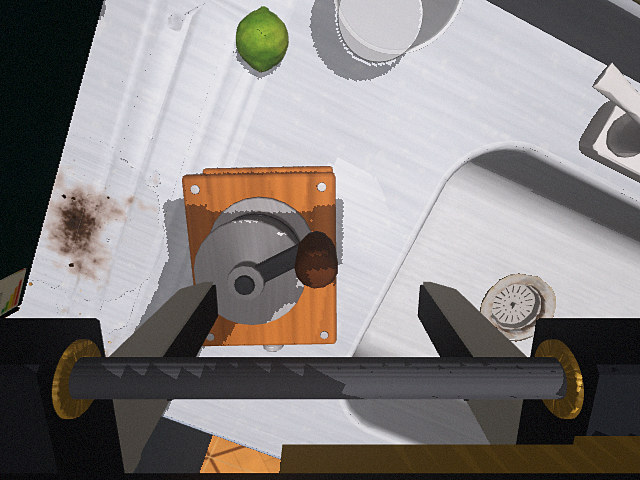

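The knob at (317,262) sits centrally between the open fingers. I'll descend and close on it.

Request:
move_arm(deltas=[[0,[0,0,2.5],[0,0,0]],[0,[0,0,5],[0,0,0]],[0,[0,0,7.4],[0,0,0]],[0,[0,0,7.4],[0,0,0]]])

```text
t: 6.55
position: [0.6698, -0.1002, 0.1832]
tcp_rot: [179.6, 0.2, -65.6]
wrist_force: [-0.3, -0.8, -0.5]
opening: 0.998
```

```bash
python3 - <<'E'
from bench import bot
from h import *
o=bot.get_obs(); print(o["t"],o["position"],o["tcp_rot"],o["wrist_force"],o["opening"])
c=bot.read_camera("wrist");C=cam(c,o);cv2.imwrite("pics/w6.png",c["img"])
print(proj(C,[.6723,-.0998,.204]))
E
```

```text
6.55 [ 0.66983598 -0.10020429  0.18321862] [179.58701897   0.22864769 -65.63111839] [-0.29839106 -0.79381541 -0.51004929] 0.9979321186378596
[318.5501171 347.4345434]
```

View pics/w6.png

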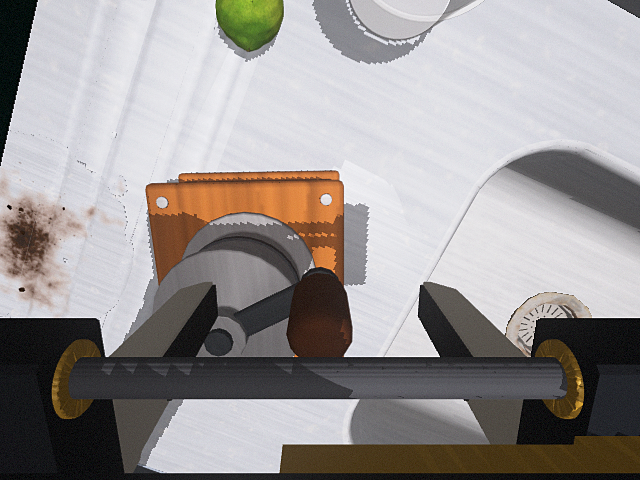

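Request:
move_arm(deltas=[[90,[0,0,0],[0,0,0]],[150,[0,0,0],[0,0,0]],[170,[0,0,0],[0,0,0]],[180,[0,0,0],[0,0,0]],[185,[0,0,0],[0,0,0]],[190,[0,0,0],[0,0,0]],[195,[0,0,0],[0,0,0]],[195,[0,0,0],[0,0,0]],[195,[0,0,0],[0,0,0]]])

```text
t: 7.5
position: [0.6729, -0.1, 0.1867]
tcp_rot: [-180.0, 0.0, -65.6]
wrist_force: [0.2, -0.8, -0.1]
opening: 0.278
```

```bash
python3 - <<'E'
from bench import bot
from h import *
F=[]
for i in range(4):
    o=bot.get_obs(); print(o["t"],o["position"],o["wrist_force"],o["opening"]*93)
    c=bot.read_camera("wrist")
cv2.imwrite("pics/w7.png",c["img"])
E
```

```text
7.5 [ 0.6728948  -0.09995089  0.18665048] [ 0.16584353 -0.8451124  -0.09204725] 25.8745672971041
7.55 [ 0.67276908 -0.09983239  0.18660614] [ 0.09882814 -0.48421424  0.37655921] 24.500292719039166
7.6 [ 0.67275721 -0.09984421  0.18662395] [-0.01385354  0.64235567  0.24672737] 24.034640474285556
7.65 [ 0.67277636 -0.0998593   0.18661712] [-0.39976935  0.50319674 -0.23214543] 24.412757626400047
```

View pics/w7.png

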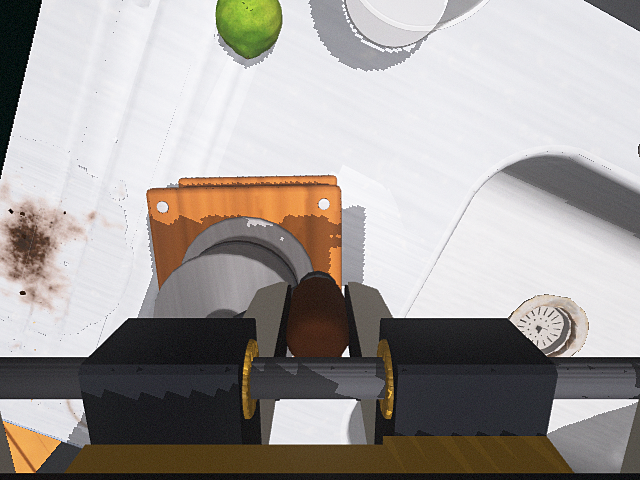

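Gripped lightly: the opening reads 24–26 mm on the 25 mm knob and the side force is about zero. I'll tabulate the clockwise circle in tool axes.

```bash
cat > tab.py <<'E'
import numpy as np,sys
ax=np.array([.6287,-.0660]);K0=np.array([.6723,-.1000]);yaw=np.radians(-65.6)
ex=np.array([np.cos(yaw),np.sin(yaw)]);ey=np.array([np.sin(yaw),-np.cos(yaw)])
# k-th call of size D rad from s0 with n rows
def T(p): return np.array([p@ex,p@ey])*100
a0=np.arctan2(*(K0-ax)[::-1]);r0=.055
def P(s): return K0 if s==0 else ax+r0*np.array([np.cos(a0-s),np.sin(a0-s)])
def rows(s0,D,n):
    b=np.round(T(P(s0)-K0),2)
    return [list(map(float,np.round(np.round(T(P(s0+D*(i+1)/n)-K0),2)-b,2))) for i in range(n)]
if __name__=="__main__":
    s0,D,n,m=float(sys.argv[1]),float(sys.argv[2]),int(sys.argv[3]),int(sys.argv[4])
    for k in range(m): print(round(s0+k*D,3),rows(s0+k*D,D,n))
E
python3 tab.py 0 0.2 2 24
```

```text
0.0 [[0.2, 0.51], [0.38, 1.03]]
0.2 [[0.13, 0.54], [0.2, 1.08]]
0.4 [[0.02, 0.55], [-0.02, 1.1]]
0.6 [[-0.09, 0.54], [-0.23, 1.07]]
0.8 [[-0.2, 0.52], [-0.45, 1.01]]
1.0 [[-0.29, 0.46], [-0.63, 0.89]]
1.2 [[-0.38, 0.4], [-0.8, 0.75]]
1.4 [[-0.46, 0.32], [-0.94, 0.58]]
1.6 [[-0.5, 0.22], [-1.03, 0.38]]
1.8 [[-0.54, 0.11], [-1.08, 0.17]]
2.0 [[-0.55, 0.0], [-1.1, -0.05]]
2.2 [[-0.54, -0.11], [-1.07, -0.27]]
2.4 [[-0.5, -0.21], [-0.99, -0.48]]
2.6 [[-0.45, -0.3], [-0.87, -0.66]]
2.8 [[-0.39, -0.39], [-0.73, -0.82]]
3.0 [[-0.3, -0.46], [-0.55, -0.95]]
3.2 [[-0.2, -0.51], [-0.35, -1.04]]
3.4 [[-0.1, -0.54], [-0.14, -1.09]]
3.6 [[0.02, -0.55], [0.09, -1.1]]
3.8 [[0.12, -0.53], [0.3, -1.05]]
4.0 [[0.22, -0.5], [0.5, -0.98]]
4.2 [[0.32, -0.44], [0.69, -0.86]]
4.4 [[0.4, -0.37], [0.84, -0.7]]
4.6 [[0.47, -0.28], [0.97, -0.52]]
```

Request:
move_arm(deltas=[[195,[0.2,0.51,0],[0,0,0]],[195,[0.38,1.03,0],[0,0,0]]])

```text
t: 7.9
position: [0.6648, -0.1079, 0.1866]
tcp_rot: [-180.0, -0.0, -65.6]
wrist_force: [-0.1, 0.8, -0.2]
opening: 0.262
```

Request:
move_arm(deltas=[[195,[0.13,0.54,0],[0,0,0]],[195,[0.2,1.08,0],[0,0,0]]])

```text
t: 8.1
position: [0.6554, -0.1144, 0.1866]
tcp_rot: [180.0, 0.0, -65.6]
wrist_force: [-0.5, 0.6, -0.5]
opening: 0.26
```

Request:
move_arm(deltas=[[195,[0.02,0.55,0],[0,0,0]],[195,[-0.02,1.1,0],[0,0,0]]])

```text
t: 8.3
position: [0.6454, -0.1185, 0.1866]
tcp_rot: [180.0, 0.0, -65.6]
wrist_force: [-0.8, -0.0, -1.6]
opening: 0.262
```

Smooth so far, with no load. Continuing.

Request:
move_arm(deltas=[[195,[-0.09,0.54,0],[0,0,0]],[195,[-0.23,1.07,0],[0,0,0]]])

```text
t: 8.5
position: [0.6348, -0.1206, 0.1866]
tcp_rot: [-180.0, 0.0, -65.6]
wrist_force: [0.2, 1.1, -0.1]
opening: 0.259
```

```bash
cat > f.py <<'E'
from bench import bot
from tab import *
o=bot.get_obs();p=o["position"][:2]-ax;th=np.arctan2(p[1],p[0]);s=(a0-th)%(2*np.pi)
F=o["wrist_force"][:2];u=p/np.hypot(*p);tg=np.array([u[1],-u[0]])
print("t",o["t"],"s",s.round(3),"r",np.hypot(*p).round(4),"Frad",(F@u).round(2),"Ftan",(F@tg).round(2))
E
python3 f.py
```

```text
t 8.5 s 0.797 r 0.0549 Frad -1.1 Ftan -0.35
```

Request:
move_arm(deltas=[[195,[-0.2,0.52,0],[0,0,0]],[195,[-0.45,1.01,0],[0,0,0]]])

```text
t: 8.7
position: [0.6237, -0.1206, 0.1866]
tcp_rot: [-180.0, 0.0, -65.6]
wrist_force: [0.7, 0.9, -1.4]
opening: 0.26
```

```bash
python3 f.py
```

```text
t 8.7 s 0.999 r 0.0548 Frad -0.96 Ftan -0.64
```

Request:
move_arm(deltas=[[195,[-0.29,0.46,0],[0,0,0]],[195,[-0.63,0.89,0],[0,0,0]]])

```text
t: 8.9
position: [0.6131, -0.1184, 0.1866]
tcp_rot: [-180.0, 0.0, -65.6]
wrist_force: [0.2, 1.1, -1.0]
opening: 0.264
```

```bash
python3 f.py
```

```text
t 8.9 s 1.198 r 0.0547 Frad -1.09 Ftan 0.09
```

Request:
move_arm(deltas=[[195,[-0.38,0.4,0],[0,0,0]],[195,[-0.8,0.75,0],[0,0,0]]])

```text
t: 9.1
position: [0.603, -0.1141, 0.1866]
tcp_rot: [-180.0, 0.0, -65.6]
wrist_force: [0.8, 0.5, -2.2]
opening: 0.261
```

```bash
python3 f.py
```

```text
t 9.1 s 1.399 r 0.0545 Frad -0.79 Ftan -0.46
```

Request:
move_arm(deltas=[[195,[-0.46,0.32,0],[0,0,0]],[195,[-0.94,0.58,0],[0,0,0]]])

```text
t: 9.3
position: [0.594, -0.1079, 0.1866]
tcp_rot: [-180.0, 0.0, -65.6]
wrist_force: [1.8, 1.7, -2.9]
opening: 0.26
```

```bash
python3 f.py
```

```text
t 9.3 s 1.6 r 0.0545 Frad -2.43 Ftan -0.33
```

Request:
move_arm(deltas=[[195,[-0.5,0.22,0],[0,0,0]],[195,[-1.03,0.38,0],[0,0,0]]])

```text
t: 9.5
position: [0.5863, -0.1002, 0.1866]
tcp_rot: [-180.0, -0.0, -65.6]
wrist_force: [1.9, 2.0, -3.2]
opening: 0.262
```

```bash
python3 f.py
```

```text
t 9.5 s 1.801 r 0.0544 Frad -2.68 Ftan 0.35
```

Request:
move_arm(deltas=[[195,[-0.54,0.11,0],[0,0,0]],[195,[-1.08,0.17,0],[0,0,0]]])

```text
t: 9.7
position: [0.5804, -0.091, 0.1866]
tcp_rot: [-180.0, -0.0, -65.6]
wrist_force: [1.6, 1.1, -3.4]
opening: 0.261
```

```bash
python3 f.py
```

```text
t 9.7 s 2.001 r 0.0544 Frad -1.97 Ftan 0.22
```

Request:
move_arm(deltas=[[195,[-0.55,0,0],[0,0,0]],[195,[-1.1,-0.05,0],[0,0,0]]])

```text
t: 9.9
position: [0.5764, -0.0809, 0.1867]
tcp_rot: [-180.0, -0.0, -65.6]
wrist_force: [2.4, 0.1, -2.5]
opening: 0.26
```

```bash
python3 f.py
```

```text
t 9.9 s 2.201 r 0.0544 Frad -2.31 Ftan -0.52
```

Request:
move_arm(deltas=[[195,[-0.54,-0.11,0],[0,0,0]],[195,[-1.07,-0.27,0],[0,0,0]]])

```text
t: 10.1
position: [0.5745, -0.0702, 0.1866]
tcp_rot: [-180.0, -0.0, -65.6]
wrist_force: [2.5, -0.4, -4.7]
opening: 0.262
```

```bash
python3 f.py
```

```text
t 10.1 s 2.403 r 0.0544 Frad -2.42 Ftan -0.58
```

Request:
move_arm(deltas=[[195,[-0.5,-0.21,0],[0,0,0]],[195,[-0.99,-0.48,0],[0,0,0]]])

```text
t: 10.3
position: [0.5747, -0.0593, 0.1867]
tcp_rot: [180.0, -0.0, -65.6]
wrist_force: [2.5, -0.7, -4.1]
opening: 0.262
```

```bash
python3 f.py
```

```text
t 10.3 s 2.603 r 0.0544 Frad -2.56 Ftan -0.36
```

Request:
move_arm(deltas=[[195,[-0.45,-0.3,0],[0,0,0]],[195,[-0.87,-0.66,0],[0,0,0]]])

```text
t: 10.5
position: [0.577, -0.0486, 0.1866]
tcp_rot: [180.0, -0.0, -65.6]
wrist_force: [1.4, -0.5, -3.6]
opening: 0.261
```

```bash
python3 f.py
```

```text
t 10.5 s 2.804 r 0.0545 Frad -1.5 Ftan -0.04
```

Request:
move_arm(deltas=[[195,[-0.39,-0.39,0],[0,0,0]],[195,[-0.73,-0.82,0],[0,0,0]]])

```text
t: 10.7
position: [0.5815, -0.0385, 0.1866]
tcp_rot: [180.0, -0.0, -65.6]
wrist_force: [1.1, -0.9, -4.0]
opening: 0.262
```

```bash
python3 f.py
```

```text
t 10.7 s 3.007 r 0.0546 Frad -1.4 Ftan -0.25
```

Request:
move_arm(deltas=[[195,[-0.3,-0.46,0],[0,0,0]],[195,[-0.55,-0.95,0],[0,0,0]]])

```text
t: 10.9
position: [0.5879, -0.0295, 0.1867]
tcp_rot: [180.0, 0.0, -65.6]
wrist_force: [1.2, -1.2, -2.6]
opening: 0.261
```

```bash
python3 f.py
```

```text
t 10.9 s 3.209 r 0.0547 Frad -1.66 Ftan -0.11
```

Request:
move_arm(deltas=[[195,[-0.2,-0.51,0],[0,0,0]],[195,[-0.35,-1.04,0],[0,0,0]]])

```text
t: 11.1
position: [0.596, -0.022, 0.1866]
tcp_rot: [180.0, 0.0, -65.6]
wrist_force: [0.9, -1.7, -3.3]
opening: 0.263
```

```bash
python3 f.py
```

```text
t 11.1 s 3.411 r 0.0549 Frad -1.86 Ftan -0.28
```

Request:
move_arm(deltas=[[195,[-0.1,-0.54,0],[0,0,0]],[195,[-0.14,-1.09,0],[0,0,0]]])

```text
t: 11.3
position: [0.6054, -0.0162, 0.1866]
tcp_rot: [180.0, 0.0, -65.6]
wrist_force: [1.4, -1.4, -3.0]
opening: 0.262
```

```bash
python3 f.py
```

```text
t 11.3 s 3.613 r 0.055 Frad -1.81 Ftan 0.68
```

Request:
move_arm(deltas=[[195,[0.02,-0.55,0],[0,0,0]],[195,[0.09,-1.1,0],[0,0,0]]])

```text
t: 11.5
position: [0.6139, -0.0128, 0.1864]
tcp_rot: [179.7, 0.1, -65.6]
wrist_force: [-9.1, -1.9, 4.6]
opening: 0.262
```

```bash
python3 f.py
```

```text
t 11.5 s 3.779 r 0.0552 Frad 0.62 Ftan -9.25
```

The load came on between s = 3.61 and 3.78 rad: tangential force went from about 0 to −9.3 N. I take onset at about 3.70, so the target is s ≈ 16.27. Next are larger smooth calls of 1.2 rad.

```bash
python3 tab.py 3.8 1.2 10 10
```

```text
3.8 [[0.15, -0.64], [0.38, -1.26], [0.68, -1.84], [1.05, -2.39], [1.49, -2.89], [1.98, -3.33], [2.51, -3.71], [3.09, -4.02], [3.71, -4.26], [4.35, -4.43]]
5.0 [[0.65, -0.09], [1.31, -0.1], [1.97, -0.03], [2.61, 0.12], [3.23, 0.34], [3.82, 0.64], [4.37, 1.0], [4.87, 1.43], [5.32, 1.91], [5.71, 2.45]]
6.2 [[0.31, 0.57], [0.56, 1.19], [0.74, 1.82], [0.83, 2.47], [0.85, 3.13], [0.79, 3.79], [0.65, 4.44], [0.43, 5.06], [0.14, 5.65], [-0.22, 6.2]]
7.4 [[-0.42, 0.51], [-0.9, 0.96], [-1.43, 1.36], [-2.0, 1.68], [-2.61, 1.94], [-3.25, 2.12], [-3.9, 2.22], [-4.56, 2.24], [-5.21, 2.19], [-5.86, 2.06]]
8.6 [[-0.62, -0.21], [-1.22, -0.5], [-1.78, -0.85], [-2.29, -1.27], [-2.75, -1.74], [-3.15, -2.27], [-3.48, -2.84], [-3.74, -3.44], [-3.93, -4.07], [-4.04, -4.72]]
9.8 [[-0.03, -0.66], [0.02, -1.32], [0.15, -1.97], [0.35, -2.6], [0.63, -3.2], [0.97, -3.76], [1.38, -4.27], [1.85, -4.74], [2.38, -5.14], [2.94, -5.48]]
11.0 [[0.6, -0.26], [1.23, -0.46], [1.88, -0.58], [2.54, -0.61], [3.2, -0.57], [3.85, -0.45], [4.48, -0.26], [5.08, 0.01], [5.65, 0.35], [6.17, 0.76]]
12.2 [[0.46, 0.46], [0.87, 0.98], [1.22, 1.54], [1.49, 2.14], [1.69, 2.77], [1.82, 3.42], [1.86, 4.08], [1.83, 4.74], [1.72, 5.39], [1.53, 6.02]]
13.4 [[-0.27, 0.6], [-0.6, 1.17], [-1.0, 1.7], [-1.46, 2.17], [-1.97, 2.58], [-2.53, 2.93], [-3.13, 3.21], [-3.75, 3.42], [-4.4, 3.55], [-5.06, 3.6]]
14.6 [[-0.66, -0.02], [-1.31, -0.13], [-1.94, -0.31], [-2.55, -0.57], [-3.12, -0.89], [-3.65, -1.29], [-4.13, -1.74], [-4.55, -2.25], [-4.91, -2.81], [-5.19, -3.4]]
```

Request:
move_arm(deltas=[[195,[0.15,-0.64,0],[0,0,0]],[195,[0.38,-1.26,0],[0,0,0]],[195,[0.68,-1.84,0],[0,0,0]],[195,[1.05,-2.39,0],[0,0,0]],[195,[1.49,-2.89,0],[0,0,0]],[195,[1.98,-3.33,0],[0,0,0]],[195,[2.51,-3.71,0],[0,0,0]],[195,[3.09,-4.02,0],[0,0,0]],[195,[3.71,-4.26,0],[0,0,0]],[195,[4.35,-4.43,0],[0,0,0]]])

```text
t: 12.5
position: [0.6697, -0.0275, 0.1864]
tcp_rot: [179.6, 0.8, -65.4]
wrist_force: [-9.1, 6.3, 3.7]
opening: 0.262
```

```bash
python3 f.py
```

```text
t 12.5 s 4.868 r 0.0563 Frad -2.37 Ftan -10.81
```

Request:
move_arm(deltas=[[195,[0.65,-0.09,0],[0,0,0]],[195,[1.31,-0.1,0],[0,0,0]],[195,[1.97,-0.03,0],[0,0,0]],[195,[2.61,0.12,0],[0,0,0]],[195,[3.23,0.34,0],[0,0,0]],[195,[3.82,0.64,0],[0,0,0]],[195,[4.37,1.0,0],[0,0,0]],[195,[4.87,1.43,0],[0,0,0]],[195,[5.32,1.91,0],[0,0,0]],[195,[5.71,2.45,0],[0,0,0]]])

```text
t: 13.5
position: [0.6799, -0.0857, 0.187]
tcp_rot: [-179.1, 0.5, -65.2]
wrist_force: [8.8, 9.6, -6.9]
opening: 0.259
```

```bash
python3 f.py
```

```text
t 13.5 s 5.988 r 0.0548 Frad 4.75 Ftan -12.15
```

Request:
move_arm(deltas=[[195,[0.31,0.57,0],[0,0,0]],[195,[0.56,1.19,0],[0,0,0]],[195,[0.74,1.82,0],[0,0,0]],[195,[0.83,2.47,0],[0,0,0]],[195,[0.85,3.13,0],[0,0,0]],[195,[0.79,3.79,0],[0,0,0]],[195,[0.65,4.44,0],[0,0,0]],[195,[0.43,5.06,0],[0,0,0]],[195,[0.14,5.65,0],[0,0,0]],[195,[-0.22,6.2,0],[0,0,0]]])

```text
t: 14.5
position: [0.624, -0.12, 0.187]
tcp_rot: [-179.3, -0.4, -65.6]
wrist_force: [10.8, -2.2, -9.9]
opening: 0.26
```

```bash
python3 f.py
```

```text
t 14.5 s 0.996 r 0.0542 Frad 1.26 Ftan -11.0
```

Request:
move_arm(deltas=[[195,[-0.42,0.51,0],[0,0,0]],[195,[-0.9,0.96,0],[0,0,0]],[195,[-1.43,1.36,0],[0,0,0]],[195,[-2.0,1.68,0],[0,0,0]],[195,[-2.61,1.94,0],[0,0,0]],[195,[-3.25,2.12,0],[0,0,0]],[195,[-3.9,2.22,0],[0,0,0]],[195,[-4.56,2.24,0],[0,0,0]],[195,[-5.21,2.19,0],[0,0,0]],[195,[-5.86,2.06,0],[0,0,0]]])

```text
t: 15.5
position: [0.577, -0.0817, 0.1868]
tcp_rot: [-180.0, -0.6, -65.9]
wrist_force: [4.1, -10.9, -6.3]
opening: 0.265
```

```bash
python3 f.py
```

```text
t 15.5 s 2.184 r 0.054 Frad -0.73 Ftan -11.59
```

Request:
move_arm(deltas=[[195,[-0.62,-0.21,0],[0,0,0]],[195,[-1.22,-0.5,0],[0,0,0]],[195,[-1.78,-0.85,0],[0,0,0]],[195,[-2.29,-1.27,0],[0,0,0]],[195,[-2.75,-1.74,0],[0,0,0]],[195,[-3.15,-2.27,0],[0,0,0]],[195,[-3.48,-2.84,0],[0,0,0]],[195,[-3.74,-3.44,0],[0,0,0]],[195,[-3.93,-4.07,0],[0,0,0]],[195,[-4.04,-4.72,0],[0,0,0]]])

```text
t: 16.5
position: [0.5962, -0.0223, 0.1865]
tcp_rot: [179.2, 0.0, -65.8]
wrist_force: [-10.3, -4.6, 5.4]
opening: 0.267
```

```bash
python3 f.py
```

```text
t 16.5 s 3.41 r 0.0545 Frad 2.46 Ftan -11.04
```

```bash
python3 f.py; python3 - <<'E'
from bench import bot
import cv2
c=bot.read_camera("wrist");cv2.imwrite("pics/w8.png",c["img"])
E
python3 f.py
```

```text
t 16.5 s 3.41 r 0.0545 Frad 2.46 Ftan -11.04
t 16.55 s 3.439 r 0.0547 Frad -0.62 Ftan -9.7
```

View pics/w8.png

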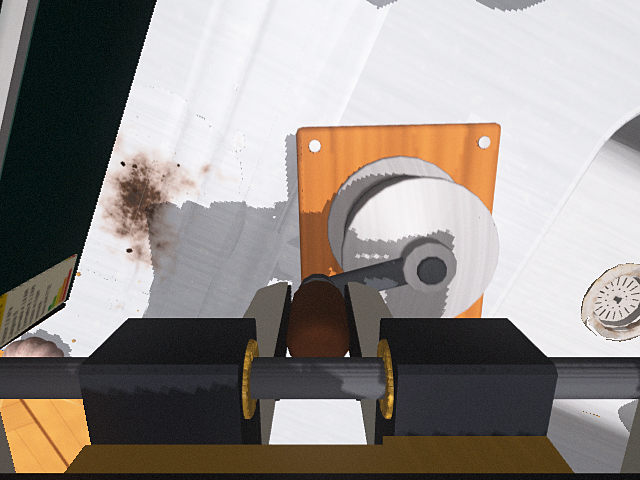

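The knob at (318,320) sits between the pads exactly as when gripped, so there is no slip. The garlic is visible at (35,347), untouched. Second turn.

Request:
move_arm(deltas=[[195,[-0.03,-0.66,0],[0,0,0]],[195,[0.02,-1.32,0],[0,0,0]],[195,[0.15,-1.97,0],[0,0,0]],[195,[0.35,-2.6,0],[0,0,0]],[195,[0.63,-3.2,0],[0,0,0]],[195,[0.97,-3.76,0],[0,0,0]],[195,[1.38,-4.27,0],[0,0,0]],[195,[1.85,-4.74,0],[0,0,0]],[195,[2.38,-5.14,0],[0,0,0]],[195,[2.94,-5.48,0],[0,0,0]]])

```text
t: 17.55
position: [0.6583, -0.0184, 0.1864]
tcp_rot: [179.4, 0.6, -65.5]
wrist_force: [-10.6, 4.0, 4.9]
opening: 0.263
```

```bash
python3 f.py
```

```text
t 17.55 s 4.607 r 0.0561 Frad -2.16 Ftan -11.14
```

Request:
move_arm(deltas=[[195,[0.6,-0.26,0],[0,0,0]],[195,[1.23,-0.46,0],[0,0,0]],[195,[1.88,-0.58,0],[0,0,0]],[195,[2.54,-0.61,0],[0,0,0]],[195,[3.2,-0.57,0],[0,0,0]],[195,[3.85,-0.45,0],[0,0,0]],[195,[4.48,-0.26,0],[0,0,0]],[195,[5.08,0.01,0],[0,0,0]],[195,[5.65,0.35,0],[0,0,0]],[195,[6.17,0.76,0],[0,0,0]]])

```text
t: 18.55
position: [0.6838, -0.0704, 0.1869]
tcp_rot: [-179.4, 0.8, -65.2]
wrist_force: [3.5, 11.8, -4.2]
opening: 0.261
```

```bash
python3 f.py
```

```text
t 18.55 s 5.7 r 0.0553 Frad 2.59 Ftan -12.06
```

Request:
move_arm(deltas=[[195,[0.46,0.46,0],[0,0,0]],[195,[0.87,0.98,0],[0,0,0]],[195,[1.22,1.54,0],[0,0,0]],[195,[1.49,2.14,0],[0,0,0]],[195,[1.69,2.77,0],[0,0,0]],[195,[1.82,3.42,0],[0,0,0]],[195,[1.86,4.08,0],[0,0,0]],[195,[1.83,4.74,0],[0,0,0]],[195,[1.72,5.39,0],[0,0,0]],[195,[1.53,6.02,0],[0,0,0]]])

```text
t: 19.55
position: [0.6398, -0.1191, 0.1871]
tcp_rot: [-179.2, -0.3, -65.5]
wrist_force: [11.1, -1.7, -9.4]
opening: 0.265
```

```bash
python3 f.py
```

```text
t 19.55 s 0.703 r 0.0542 Frad 3.93 Ftan -10.48
```

Request:
move_arm(deltas=[[195,[-0.27,0.6,0],[0,0,0]],[195,[-0.6,1.17,0],[0,0,0]],[195,[-1.0,1.7,0],[0,0,0]],[195,[-1.46,2.17,0],[0,0,0]],[195,[-1.97,2.58,0],[0,0,0]],[195,[-2.53,2.93,0],[0,0,0]],[195,[-3.13,3.21,0],[0,0,0]],[195,[-3.75,3.42,0],[0,0,0]],[195,[-4.4,3.55,0],[0,0,0]],[195,[-5.06,3.6,0],[0,0,0]]])

```text
t: 20.55
position: [0.5832, -0.0951, 0.1869]
tcp_rot: [-179.7, -0.6, -65.8]
wrist_force: [6.0, -9.2, -7.8]
opening: 0.259
```

```bash
python3 f.py
```

```text
t 20.55 s 1.91 r 0.054 Frad -0.07 Ftan -10.96
```

Request:
move_arm(deltas=[[195,[-0.66,-0.02,0],[0,0,0]],[195,[-1.31,-0.13,0],[0,0,0]],[195,[-1.94,-0.31,0],[0,0,0]],[195,[-2.55,-0.57,0],[0,0,0]],[195,[-3.12,-0.89,0],[0,0,0]],[195,[-3.65,-1.29,0],[0,0,0]],[195,[-4.13,-1.74,0],[0,0,0]],[195,[-4.55,-2.25,0],[0,0,0]],[195,[-4.91,-2.81,0],[0,0,0]],[195,[-5.19,-3.4,0],[0,0,0]]])

```text
t: 21.55
position: [0.585, -0.034, 0.1865]
tcp_rot: [179.3, -0.2, -65.9]
wrist_force: [-8.4, -7.8, 4.5]
opening: 0.263
```

```bash
python3 f.py;python3 tab.py 15.8 0.48 6 1
```

```text
t 21.55 s 3.112 r 0.0541 Frad 2.17 Ftan -11.24
15.8 [[-0.15, -0.41], [-0.27, -0.84], [-0.36, -1.27], [-0.4, -1.71], [-0.42, -2.15], [-0.4, -2.59]]
```

Request:
move_arm(deltas=[[195,[-0.15,-0.41,0],[0,0,0]],[195,[-0.27,-0.84,0],[0,0,0]],[195,[-0.36,-1.27,0],[0,0,0]],[195,[-0.4,-1.71,0],[0,0,0]],[195,[-0.42,-2.15,0],[0,0,0]],[195,[-0.4,-2.59,0],[0,0,0]],[195,[-0.4,-2.59,0],[0,0,0]]])

```text
t: 22.25
position: [0.6065, -0.0158, 0.1864]
tcp_rot: [179.3, 0.1, -65.7]
wrist_force: [-9.5, -2.8, 4.9]
opening: 0.262
```

```bash
python3 f.py;python3 tab.py 16.28 0.08 1 1
```

```text
t 22.25 s 3.633 r 0.0549 Frad 1.28 Ftan -9.84
16.28 [[0.06, -0.43]]
```

Request:
move_arm(deltas=[[195,[0.06,-0.43,0],[0,0,0]],[195,[0.06,-0.43,0],[0,0,0]]])

```text
t: 22.45
position: [0.6104, -0.0142, 0.1865]
tcp_rot: [179.3, 0.2, -65.7]
wrist_force: [-9.6, -2.1, 4.5]
opening: 0.264
```

```bash
python3 f.py
```

```text
t 22.45 s 3.711 r 0.055 Frad 1.26 Ftan -9.74
```

Two turns are in: s = 16.28, which is 4π past an onset of 3.71. I'll relax the wind-up, open only partly so the finger stays clear of the nut, then raise.

Request:
move_arm(deltas=[[195,[-0.06,0.4,0],[0,0,0]],[195,[-0.06,0.4,0],[0,0,0]],[180,[-0.06,0.4,0],[0,0,0]],[150,[-0.06,0.4,0],[0,0,0]],[130,[-0.06,0.4,0],[0,0,0]],[130,[-0.06,0.4,0],[0,0,0]],[130,[-0.06,0.4,-0.5],[0,0,0]]])

```text
t: 23.15
position: [0.6113, -0.0135, 0.1913]
tcp_rot: [180.0, 0.0, -65.6]
wrist_force: [0.3, 0.5, -0.2]
opening: 0.484
```

```bash
python3 f.py; python3 -c "
from bench import bot
o=bot.get_obs();print(o['position'],o['wrist_force'],o['opening']*93)"
```

```text
t 23.15 s 3.731 r 0.0553 Frad 0.41 Ftan 0.5
[ 0.61132555 -0.01349335  0.19130167] [ 0.34252435  0.54557326 -0.17689614] 45.01159799716128
```

Request:
move_arm(deltas=[[130,[0,0,-2],[0,0,0]],[130,[0,0,-4.5],[0,0,0]],[130,[0,0,-8],[0,0,0]],[130,[0,2,-9],[0,0,0]],[130,[0,5,-9],[0,0,0]],[130,[0,8,-9],[0,0,0]],[130,[0,8,-9],[0,0,0]],[130,[0,8,-9],[0,0,0]]])

```text
t: 23.95
position: [0.5388, -0.047, 0.2825]
tcp_rot: [-179.9, -0.0, -65.6]
wrist_force: [0.4, 1.0, -0.4]
opening: 0.488
```

```bash
python3 - <<'E'
from bench import bot
import cv2
from h import *
c=bot.read_camera("wrist")
o=bot.get_obs();print(o["t"],o["position"],o["tcp_rot"],o["wrist_force"])
c=bot.read_camera("wrist");C=cam(c,o);cv2.imwrite("pics/w9.png",c["img"])
c=bot.read_camera("scene");cv2.imwrite("pics/s9.png",c["img"])
c=bot.read_camera("top");cv2.imwrite("pics/t9.png",c["img"])
from tab import ax,a0
for s in (3.6,3.71,3.8): print(s,proj(C,[ax[0]+.055*np.cos(a0-s),ax[1]+.055*np.sin(a0-s),.204]))
E
```

```text
24.0 [ 0.53938897 -0.04641471  0.28229187] [-1.79883525e+02 -1.36317705e-02 -6.55799137e+01] [0.92965998 0.24015313 1.27755416]
3.6 [316.41261383 138.82359523]
3.71 [316.73886875 127.333505  ]
3.8 [317.92153451 117.87839581]
```

View pics/w9.png

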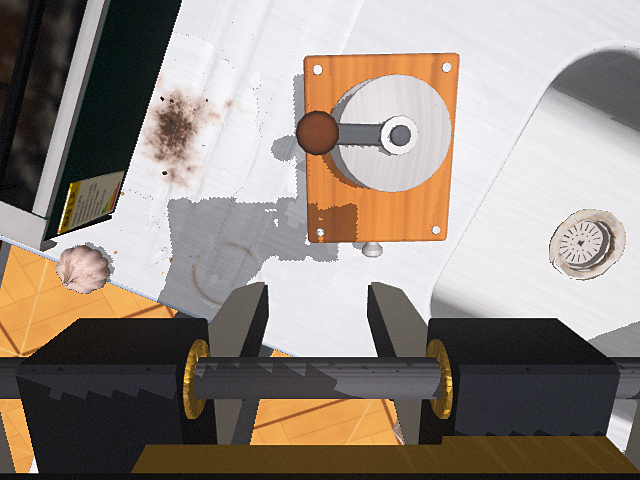

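View pics/s9.png

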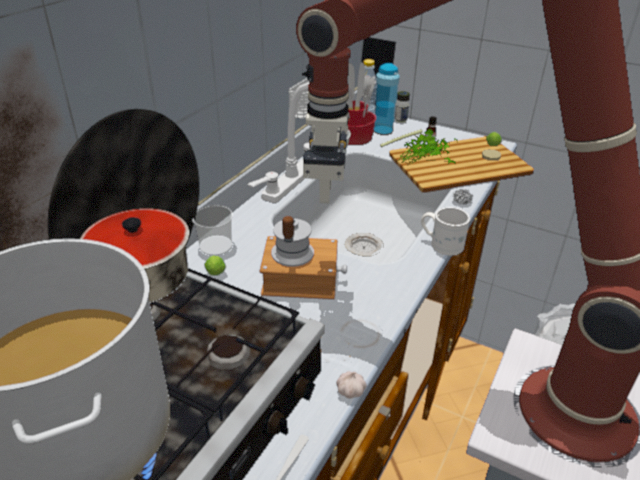

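View pics/t9.png

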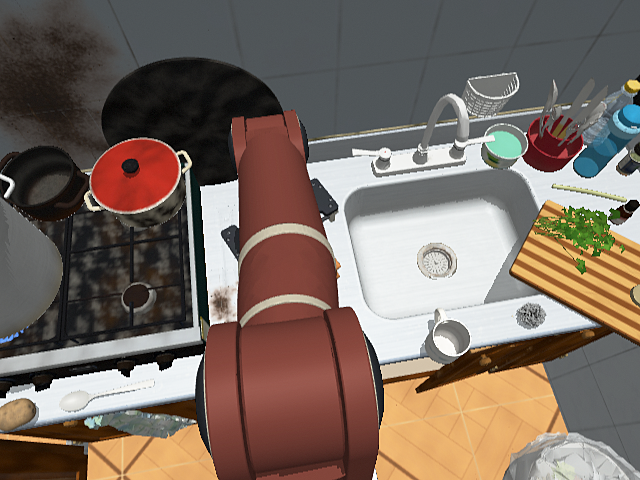

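The wrist view shows the knob cap at (317,131), between the predictions for s = 3.60 (row 139) and 3.71 (row 127), so the crank is at the target. The drawer is home, the mug, garlic and lime have not moved, and the gripper is clear. Handing in.

```bash
python3 -c "
from bench import bot
bot.job_done();print(bot.get_obs()['t'])"
```

```text
the job is handed in; nothing more can be done
the job is handed in; nothing more can be done
```

The job is done and handed in at about 24 s of the 72 s allowed; no verdict was reported.

- **Drawer:** I pushed it in until it met its firm stop, at about 7.5 N. The last pictures still show it home.
- **Crank:** I held the knob lightly and turned it clockwise. The load came on between 3.61 and 3.78 rad from the start. I then turned at a steady 10–12 N, stopped at 16.28 rad by the arm's reading, and let go.
- **Turn count:** Taking the onset as 3.71 rad, that stop is two full turns. The last wrist picture puts the knob slightly lower, at about 16.24 rad. With the uncertain onset, the error is at most about 0.1–0.15 rad against the 0.4 rad allowed.
- **Hand:** At 10–12 N of load the hand lagged its commanded position by up to 0.2 rad. I therefore judged the stop by the measured position, and a mid-way picture showed the knob had not slipped in the grip.
- **Final checks:** The gripper is clear of everything, and the mug, garlic and lime look unmoved. No check failed.

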